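Load the cooled flange spools onto the carry rack in weld order

ROBOT

A 6-joint arm with a two-finger parallel gripper is mounted at the origin on the work surface. World frame = base frame: x ahead of the robot, y to its left, z up, the work surface at z = 0. Lengths are in mm, angles in rad, forces in N, time in s.
With the tool pointing down it reaches from about 250 to 850 mm from the base axis. Payload 12.5 kg.
Tool frame: the origin (TCP) lies on the centre line of the jaws, within the pads' length; the fingertips stand 19 mm ahead of it and the grasp point (between the pads) is the TCP; z points along the fingers, y is the direction in which the jaws open and shut (so a half turn about z gives the same grasp; the last joint's range is limited). The gripper opens to 93 mm and grips with 3 to 60 N. Pads are 15 mm wide; open, the fingers measure 128 mm over their backs; the gripper's body (75 mm by 188 mm) begins 65 mm behind the grasp point.
Start: joints at [1.182, 0.351, 1.652, -0, 1.139, -0.085], TCP at [164.5, 524.809, 237.633] pointing down, gripper open.
Joint ranges: [-2.75, 2.75], [-0.79, 2.1], [0.01, 2.65], [-1.57, 4.71], [0.07, 3.14], [-2.87, 2.87]. Speed limits (rad/s): [2.22, 2.22, 2.79, 3.14, 3.14, 3.14].

INTERFACE

Orientations are given as a rotation vector (axis times angle).
In Python, from plant import ctrl gives the robot as it stands.
- The arm moves only by the shell command python3 -m handwheel 'ROWS' [FORCE]. ROWS is JSON, a list of rows, each a list of 5 numbers: the closure, from -1 (fully open) to 1 (shut), so that 0 is half open, then the shift along the tool's x, y, z in cm, then the turn about the tool's z in degrees. In form: [[gripper, tx, ty, tz, twist], ...]. A call has 1 to 12 rows; each row is the pose to reach, as a shift and turn from the pose commanded when the call began, along the tool's axes at that moment; what a row does not reach only later rows make up. A row lasts 1/10 s, in which the tool goes at most 50 mm and 8.59 degrees, less where a joint would pass 70% of its speed; a pose out of reach is approached as far as the arm can. A call with a gripper value outside its range is refused whole. The fingers move at their own pace and stop on an object; FORCE is the grip in N (left out, the last holds). Time passes only in rows, so rows that repeat a pose let the fingers close. It gives the time, the measured TCP pose, the force and the opening at its end, in the units of the state.
- ctrl.observe(): the state, without advancing time (a new reading comes with each control period).
- ctrl.get_image(name): name is "scene" or "top" or "wrist"; returns the picture (384x512x3 uint8, red, green, blue); there is no depth.
- ctrl.calibration(name): a dict with "fx", "fy", "cx", "cy" (pixels), "dist_coeffs" ([k1, k2, p1, p2, k3] as OpenCV has them; the pictures are not rectified), "rvec" (rotation vector, rad) and "tvec" (3), from world to camera coordinates, as OpenCV has them; the wrist camera has in their place "mount" (4x4, takes a point from camera to tool coordinates, whose origin is the TCP and whose axes are the flange's). Camera axes: x right, y down, z forward; pixel columns grow to the right and rows downward; lengths in mm; the calibration is good to about 2 mm. A picture is of the moment at which its call begins: read the wrist's pose just before it. calibration takes no time and is no camera call.
- ctrl.hand_in(): hands the job in, once; it reports no verdict.
The state is a dict: "t": time; "joint_pos": joint angles; "dq": joint speeds; "tau": joint torques, N m; "eef_pos": TCP position; "eef_rot": TCP orientation; "wrist_force": force on the tool from outside, world axes, zero at the start; "ft_torque": the same for the moment, N m; "gripper_width": finger opening in mm.
Only numpy, scipy, OpenCV 4.12 (cv2) and the standard library are available. Lean on these libraries where they do the work, as an engineer would, in place of code of your own. Each camera call takes 0.05 s, during which the arm holds its last target.

TASK

The four welded flange spools on the cooling rack are cold: move them across to the empty carry rack alongside, ready for the pressure test. Keep them in the order in which they stand now, as the weld log lists them - the leftmost on the leftmost pin and so on, each straight across to the pin opposite. Stand each one upright over its pin, flange fully down on the deck, and set it down rather than drop it; knock none over.

Things in the scene. Friction and masses are not known exactly. Their poses are not given: they have to be found in the camera images.
- straight_mid (a point): Stands on a round steel flange 88 mm across, 12 mm thick; open below: a 34.4 mm bore takes the rack's pin. Straight spool: a plain 42.4 mm pipe, open at the top, 120 mm tall in all. The point lies on its axis, half-way up, 60 mm above its underside; z is up along the axis. About 0.6 to 0.8 kg.
- reducer_mid (a point): Stands on a round steel flange 88 mm across, 12 mm thick; open below: a 34.4 mm bore takes the rack's pin. Reducer spool: 42.4 mm pipe up to 60 mm above its underside, then a cone, from 95 mm up a narrow 27 mm pipe; 135 mm tall in all. The point lies on its axis, half-way up, 67.5 mm above its underside; z is up along the axis. About 0.6 to 0.8 kg.
- tee_mid (a point): Stands on a round steel flange 88 mm across, 12 mm thick; open below: a 34.4 mm bore takes the rack's pin. Tee spool: 42.4 mm pipe, open at the top, 135 mm tall in all, with one level 42.4 mm branch at 65 mm above its underside that ends 58 mm from the axis (along the spool's own x); clear pipe from 98 mm up. The point lies on its axis, half-way up, 67.5 mm above its underside; z is up along the axis. About 0.6 to 0.8 kg.
- cap_mid (a point): Stands on a round steel flange 88 mm across, 12 mm thick; open below: a 34.4 mm bore takes the rack's pin. Capped spool: 42.4 mm pipe closed by a dome from 92 mm up; 110 mm tall in all, the shortest. The point lies on its axis, half-way up, 55 mm above its underside; z is up along the axis. About 0.6 to 0.8 kg.
- cooling_rack: Cooling rack, full at the start: two dark steel tubes 470 mm long on low feet. Nearer or farther of two parallel racks. Deck 30 mm above the bench; four upright 14 mm pins, 45 mm tall above it, at y = +180, +60, -60, -180 mm. Origin on the bench under the middle of the row; x across the row, away from the robot, y along it to the robot's left, z up. Fixed.
- carry_rack: Carry rack, empty at the start: bright aluminium tray 480 x 96 mm, a hand loop 79 mm high at each end, parallel to the other, 130 to 140 mm from it. Deck 30 mm above the bench; four upright 14 mm pins, 45 mm tall above it, at y = +180, +60, -60, -180 mm. Origin on the bench under the middle of the row; x across the row, away from the robot, y along it to the robot's left, z up. Fixed.
Things that resemble listed ones, but are neither listed nor needed, are in the scene too. What is shaped like the part that bears straight_mid but orange or turquoise is not meant.

How it is judged:
By the outcome, as a careful person would: the job done as asked, in the order asked, and still so for the second after the job is handed in, with the robot touching nothing.
It also fails if it takes over 80 s, if anything falls off the work surface, if the arm or the gripper's body presses on something with over 40 N, if the wrist force passes 120 N, or if a joint passes its speed limit or range.

## Working session

There is one attempt and no reset: what is moved stays moved. The work goes in short steps, Python scripts to look and compute and a shell command to move; the robot and the scene stay as the last step left them, time stands still between calls to the robot, and variables do not carry over. Pictures are saved under pics/ and viewed, and the job is handed in when it is done.

```bash
ls; mkdir -p pics; python3 - <<'E'
from plant import ctrl
import cv2
for n in ["scene","top","wrist"]:
    s=ctrl.observe()
    im=ctrl.get_image(n); cv2.imwrite(f"pics/{n}0.png",im[:,:,::-1])
    print(n,ctrl.calibration(n))
print(s)
E
```

```text
pics
scene {'fx': 391.9560757334752, 'fy': 391.9560757334752, 'cx': 251.1351522443938, 'cy': 198.8564720582232, 'dist_coeffs': array([-0.01714064,  0.        ,  0.        ,  0.        ,  0.        ]), 'rvec': array([ 1.15648027,  2.2027882 , -1.12642604]), 'tvec': array([ 258.15943764, -233.70415292, 1421.29658231])}
top {'fx': 353.48704869253663, 'fy': 353.48704869253663, 'cx': 251.89261956138932, 'cy': 189.09318846422497, 'dist_coeffs': array([-0.01662107,  0.        ,  0.        ,  0.        ,  0.        ]), 'rvec': array([ 2.07748818, -2.12745776,  0.14915765]), 'tvec': array([114.81479583, 587.4352494 , 826.76811042])}
wrist {'fx': 265.5608962612499, 'fy': 265.5608962612499, 'cx': 257.0445409361603, 'cy': 191.6273742862144, 'dist_coeffs': array([-0.04007885,  0.        ,  0.        ,  0.        ,  0.        ]), 'mount': array([[ 3.54123621e-04, -9.69100117e-01, -2.46667464e-01,
         6.76031361e+01],
       [ 9.99999922e-01,  3.86650557e-04, -8.34301640e-05,
        -7.16303136e-01],
       [ 1.76226294e-04, -2.46667416e-01,  9.69100178e-01,
        -1.47546850e+02],
       [ 0.00000000e+00,  0.00000000e+00,  0.00000000e+00,
         1.00000000e+00]])}
{'t': 0.1, 'joint_pos': array([ 1.18240985e+00,  3.51166022e-01,  1.65231564e+00, -7.36596612e-06,
        1.13911311e+00, -8.46138156e-02]), 'dq': array([ 8.32127729e-05,  2.88770966e-04, -1.67544489e-03,  1.56035047e-05,
       -2.56312886e-03, -1.42163073e-03]), 'tau': array([ 1.49729232e-03, -4.98034751e+01, -2.85702288e+01,  6.99920766e-02,
        2.38740875e-02, -8.11455197e-05]), 'eef_pos': array([164.39777141, 524.5688971 , 237.18109961]), 'eef_rot': array([-4.75293044e-01, -3.10519954e+00,  1.53266289e-03]), 'wrist_force': array([-1.01148414, -0.06480982, -0.71044501]), 'ft_torque': array([ 0.04501281,  0.01574846, -0.04270645]), 'gripper_width': 93.12640545353044}
```

View pics/scene0.png

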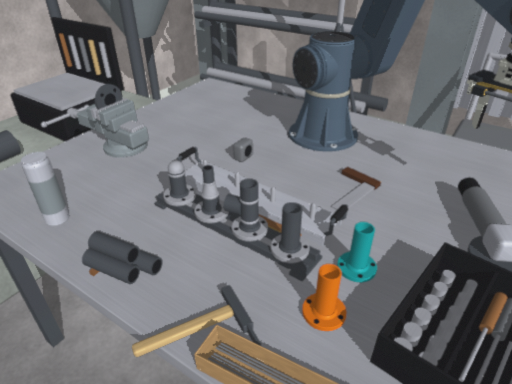

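View pics/top0.png

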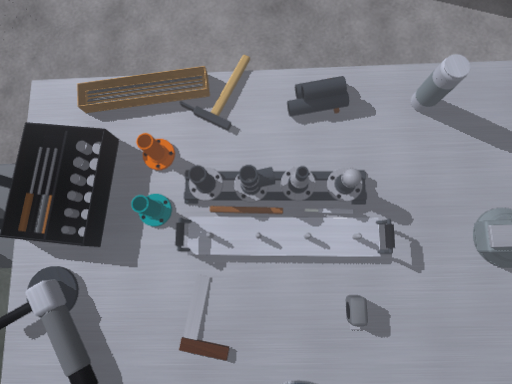

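View pics/wrist0.png

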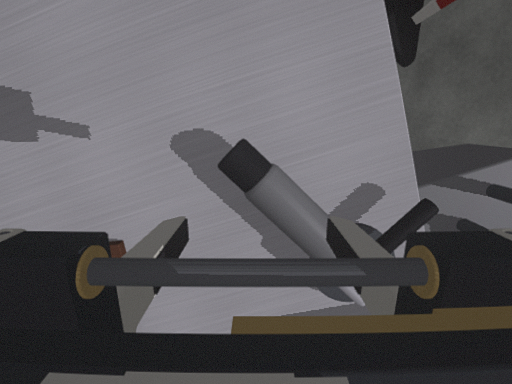

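```bash
python3 - <<'E'
import cv2
a=cv2.imread("pics/scene0.png")[130:290,140:400]; cv2.imwrite("pics/s0c.png",cv2.resize(a,None,fx=3,fy=3,interpolation=cv2.INTER_CUBIC))
a=cv2.imread("pics/top0.png")[120:270,125:405]; cv2.imwrite("pics/t0c.png",cv2.resize(a,None,fx=2.8,fy=2.8,interpolation=cv2.INTER_CUBIC))
E
```

```text
(no output)
```

View pics/s0c.png

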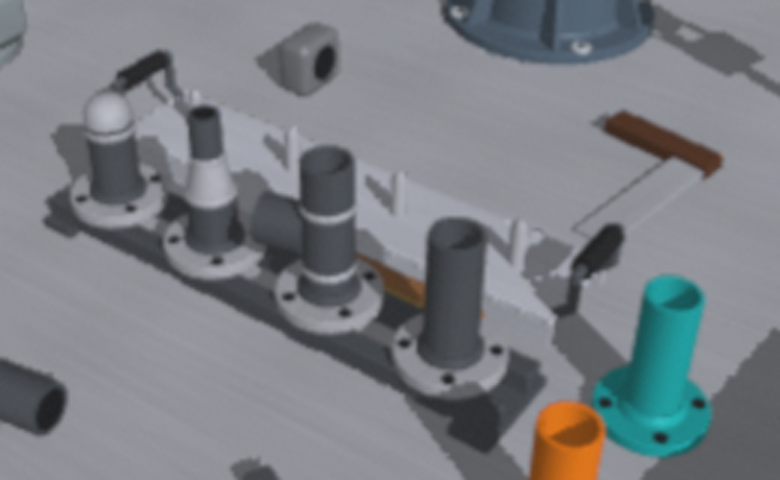

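View pics/t0c.png

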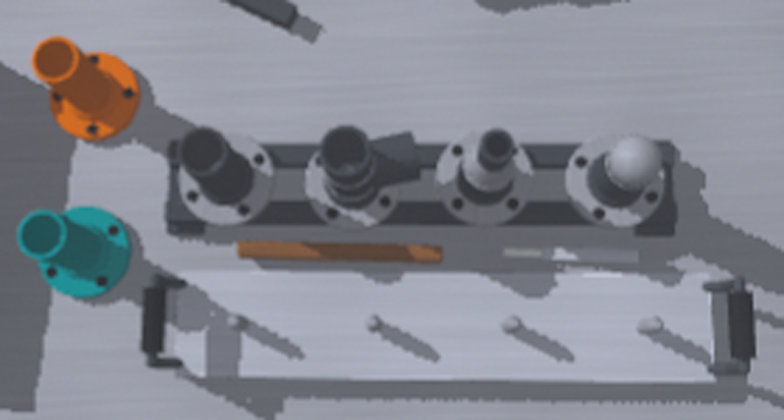

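```bash
cat > h.py <<'E'
import numpy as np, cv2
def cam(c):
    R=cv2.Rodrigues(c['rvec'])[0]; K=np.array([[c['fx'],0,c['cx']],[0,c['fy'],c['cy']],[0,0,1]])
    return R,c['tvec'],K,c['dist_coeffs']
def ray(c,uv):
    R,t,K,d=cam(c); p=cv2.undistortPoints(np.array([[uv]],float),K,d)[0,0]
    return -R.T@t, R.T@np.array([p[0],p[1],1.])
def onz(c,uv,z):
    o,v=ray(c,uv); return o+v*(z-o[2])/v[2]
def wcam(c,s):
    T=np.eye(4);T[:3,:3]=cv2.Rodrigues(s['eef_rot'])[0];T[:3,3]=s['eef_pos'];T=T@c['mount']
    R=T[:3,:3].T; return dict(c,rvec=cv2.Rodrigues(R)[0][:,0],tvec=-R@T[:3,3])
def proj(c,P):
    R,t,K,d=cam(c); return cv2.projectPoints(np.array(P,float).reshape(-1,3),c['rvec'],c['tvec'],K,d)[0][:,0]
E
python3 - <<'E'
from plant import ctrl; from h import *
np.set_printoptions(precision=1,suppress=True)
T=ctrl.calibration('top');S=ctrl.calibration('scene')
print(ray(T,(0,0))[0],ray(S,(0,0))[0])
t=lambda u,v:(u/2.8+125,v/2.8+120); s=lambda u,v:(u/3+140,v/3+130)
for n,p in zip("1234",[(233,321),(373,322),(512,323),(650,325)]): print('pin',n,onz(T,t(*p),75))
for n,p in zip("1234",[(520,224),(399,175),(293,130),(193,95)]): print('pin S',n,onz(S,s(*p),75))
for n,a,b,z in [('str',(204,152),(456,236),150),('tee',(346,146),(328,160),165),('red',(496,143),(205,113),165)]:
    print(n,onz(T,t(*a),z),onz(S,s(*b),z))
print('flanges',[onz(T,t(*p),42) for p in [(227,180),(354,182),(485,178),(615,180)]])
print('flanges S',[onz(S,s(*p),42) for p in [(450,353),(329,290),(213,240),(117,194)]])
E
```

```text
[425.2  62.8 925.8] [1195.9  531.8  654.5]
pin 1 [478.  207.5  75. ]
pin 2 [474.6  87.1  75. ]
pin 3 [471.1 -30.9  75. ]
pin 4 [ 466.7 -146.6   75. ]
pin S 1 [486.4 212.   75. ]
pin S 2 [482.2  92.6  75. ]
pin S 3 [475.1 -26.7  75. ]
pin S 4 [ 478.4 -144.    75. ]
str [610.2 219.  150. ] [615.7 222.8 150. ]
tee [608.  102.7 165. ] [605.9 106.5 165. ]
red [606.8 -15.3 165. ] [605.8 -13.  165. ]
flanges [array([608.9, 219.1,  42. ]), array([603.6, 102.5,  42. ]), array([603.9, -16.5,  42. ]), array([ 598.7, -133.1,   42. ])]
flanges S [array([618.8, 225.6,  42. ]), array([610.1, 108. ,  42. ]), array([611.7, -11.5,  42. ]), array([ 608.1, -126.4,   42. ])]
```

```bash
cat >> h.py <<'E'
def plan(s,target,ydir):
    R=cv2.Rodrigues(np.array(s['eef_rot']))[0]
    d=R.T@(np.array(target)-s['eef_pos'])/10
    y=R.T@np.array([ydir[0],ydir[1],0.]); y/=np.linalg.norm(y)
    if y[1]<0:y=-y
    print('shift cm',d.round(2),'twist deg',np.degrees(np.arctan2(-y[0],y[1])).round(2),'tcp',np.round(s['eef_pos'],1),'zaxis',R[:,2].round(3))
E
python3 - <<'E'
from plant import ctrl; from h import *
s=ctrl.observe(); plan(s,(540,100,340),(0.031,1))
E
```

```text
shift cm [-48.54 -29.29 -10.25] twist deg -15.63 tcp [164.4 524.6 237.3] zaxis [-0.    -0.001 -1.   ]
```

```bash
python3 -m handwheel '[[-1,-2,-1,-3,0],[-1,-6,-4,-6,-3],[-1,-10,-6,-8,-6],[-1,-15,-9,-10,-10],[-1,-20,-12,-10,-15.6],[-1,-24,-15,-10.2,-15.6],[-1,-29,-17.5,-10.2,-15.6],[-1,-33,-20,-10.2,-15.6],[-1,-37,-22,-10.2,-15.6],[-1,-41,-24.5,-10.2,-15.6],[-1,-45,-27,-10.2,-15.6],[-1,-48.5,-29.3,-10.2,-15.6]]'
python3 -m handwheel '[[-1,0,0,0,0],[-1,0,0,0,0],[-1,0,0,0,0],[-1,0,0,0,0]]'
python3 - <<'E'
from plant import ctrl; from h import *
s=ctrl.observe(); im=ctrl.get_image('wrist'); cv2.imwrite('pics/w1.png',cv2.resize(im[:,:,::-1],None,fx=1.5,fy=1.5,interpolation=cv2.INTER_CUBIC))
import pickle; pickle.dump(dict(s),open('s1.pkl','wb'))
plan(s,(612,221,200),(0.031,1))
E
```

```text
t: 1.35
eef_pos: [534.3, 105.9, 339.5]
eef_rot: [-0.05, -3.141, -0.0]
wrist_force: [1.1, 0.2, 0.2]
gripper_width: 92.6
t: 1.75
eef_pos: [532.7, 108.8, 339.8]
eef_rot: [0.047, 3.141, 0.0]
wrist_force: [0.7, -0.4, -0.1]
gripper_width: 93.0
shift cm [-7.59 11.45 13.99] twist deg 0.06 tcp [532.7 108.8 339.8] zaxis [ 0.  0. -1.]
```

View pics/w1.png

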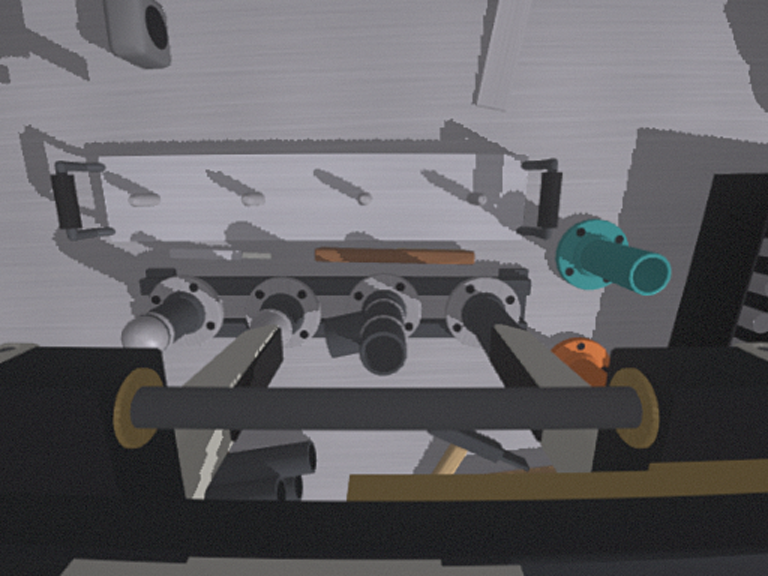

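```bash
python3 - <<'E'
from plant import ctrl; from h import *
import pickle
np.set_printoptions(precision=1,suppress=True)
W=wcam(ctrl.calibration('wrist'),pickle.load(open('s1.pkl','rb')))
print(ray(W,(0,0))[0])
for p in [(482,199),(364,199),(246,199),(135,200)]: print('pin',onz(W,(p[0]/1.5,p[1]/1.5),75))
for p in [(482,312),(384,311),(284,313),(185,312)]: print('fl',onz(W,(p[0]/1.5,p[1]/1.5),42))
print('teetop',onz(W,(384/1.5,353/1.5),165))
im=cv2.imread('pics/w1.png'); cv2.imwrite('pics/w1c.png',cv2.resize(im[130:400,90:570],None,fx=1.66,fy=1.66,interpolation=cv2.INTER_CUBIC))
E
```

```text
[464.9 109.9 487.4]
pin [480.1 207.5  75. ]
pin [476.8  87.8  75. ]
pin [472.8 -32.3  75. ]
pin [ 469.3 -148.2   75. ]
fl [611.4 219.1  42. ]
fl [606.7 104.   42. ]
fl [605.7 -13.7  42. ]
fl [ 601.2 -131.7   42. ]
teetop [605.9 104.4 165. ]
```

View pics/w1c.png

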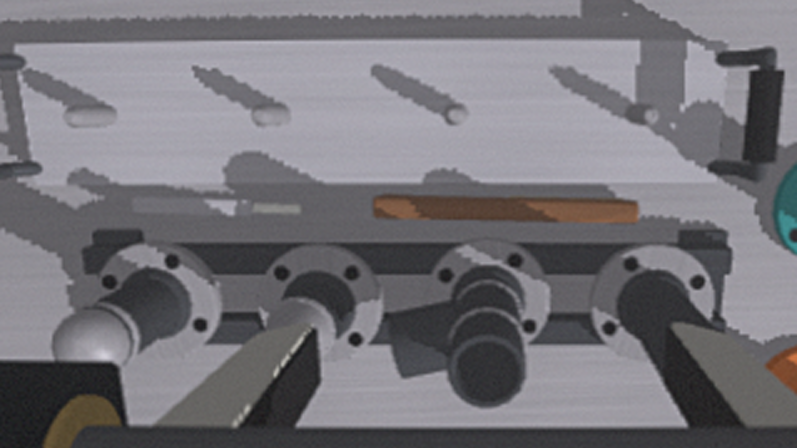

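```bash
python3 - <<'E'
from plant import ctrl; from h import *
s=ctrl.observe(); plan(s,(611,220,125),(0.031,1))
E
```

```text
shift cm [-7.48 11.35 21.49] twist deg 0.06 tcp [532.8 108.7 339.9] zaxis [ 0.  0. -1.]
```

```bash
python3 -m handwheel '[[-1,-2.5,4,2,0],[-1,-5,8,5,0],[-1,-7.5,11.35,8,0],[-1,-7.5,11.35,11,0],[-1,-7.5,11.35,11.5,0],[-1,-7.5,11.35,11.5,0],[-1,-7.5,11.35,11.5,0]]'
python3 - <<'E'
from plant import ctrl; from h import *
s=ctrl.observe(); im=ctrl.get_image('wrist'); cv2.imwrite('pics/w2.png',im[:,:,::-1])
plan(s,(611,220,125),(0.031,1)); W=wcam(ctrl.calibration('wrist'),s); print(proj(W,[(611,220,150),(611,220,42)]))
E
```

```text
t: 2.5
eef_pos: [612.2, 218.6, 227.0]
eef_rot: [0.05, 3.139, 0.001]
wrist_force: [-0.3, 0.3, -0.2]
gripper_width: 93.3
shift cm [ 0.15  0.13 10.2 ] twist deg -0.04 tcp [612.2 218.6 227. ] zaxis [ 0.003  0.001 -1.   ]
[[259.48232988 201.82585963]
 [258.66012277 177.57276307]]
```

View pics/w2.png

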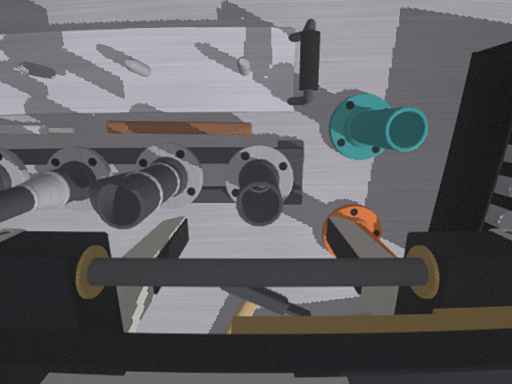

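```bash
python3 -m handwheel '[[-1,0.1,0.1,3,0],[-1,0.1,0.1,6,0],[-1,0.1,0.1,9,0],[-1,0.1,0.1,10.2,0],[-1,0.1,0.1,10.2,0],[-0.3,0.1,0.1,10.2,0],[0.3,0.1,0.1,10.2,0],[1,0.1,0.1,10.2,0],[1,0.1,0.1,10.2,0],[1,0.1,0.1,10.2,0]]' 40
python3 -m handwheel '[[1,0,0,0,0],[1,0,0,0,0],[1,0,0,-0.5,0],[1,0,0,-1,0],[1,0,0,-2,0]]'
```

```text
t: 3.55
eef_pos: [611.0, 219.9, 123.0]
eef_rot: [0.049, 3.141, 0.0]
wrist_force: [1.1, 0.5, -0.3]
gripper_width: 57.9
t: 4.05
eef_pos: [610.3, 219.6, 142.3]
eef_rot: [-0.05, -3.139, 0.001]
wrist_force: [-0.8, -0.1, -5.8]
gripper_width: 42.5
```

```bash
python3 -m handwheel '[[1,0,0,-2,0],[1,0,0,-4,0],[1,0,0,-4.3,0],[1,0,0,-4.3,0]]'
python3 - <<'E'
from plant import ctrl; from h import *
s=ctrl.observe(); plan(s,(479.5,209,123.5),(0.031,1)); print(s['wrist_force'],s['gripper_width'])
E
```

```text
t: 4.45
eef_pos: [611.0, 219.8, 186.1]
eef_rot: [0.049, 3.14, 0.0]
wrist_force: [0.0, -0.1, -5.4]
gripper_width: 42.6
shift cm [13.12 -1.5   6.25] twist deg -0.03 tcp [611.  219.8 186.1] zaxis [ 0.001  0.    -1.   ]
[ 0.03211058 -0.14140438 -5.35711048] 42.56783500653765
```

```bash
python3 -m handwheel '[[1,2,-0.3,0,0],[1,5,-0.6,0,0],[1,8,-1,0,0],[1,11,-1.3,0,0],[1,13.1,-1.5,0,0],[1,13.1,-1.5,0,0],[1,13.1,-1.5,0,0],[1,13.1,-1.5,0,0]]'
python3 - <<'E'
from plant import ctrl; from h import *
s=ctrl.observe(); im=ctrl.get_image('wrist'); cv2.imwrite('pics/w3.png',im[:,:,::-1])
cv2.imwrite('pics/t3.png',cv2.resize(ctrl.get_image('top')[120:270,125:405,::-1],None,fx=2.8,fy=2.8,interpolation=cv2.INTER_CUBIC))
plan(s,(479.5,209,123.5),(0.031,1)); print(s['wrist_force'],s['gripper_width'])
E
```

```text
t: 5.25
eef_pos: [480.1, 209.0, 185.3]
eef_rot: [0.05, 3.141, -0.0]
wrist_force: [0.9, 0.6, -5.3]
gripper_width: 42.7
shift cm [0.06 0.   6.18] twist deg -0.04 tcp [480.1 209.  185.3] zaxis [ 0. -0. -1.]
[ 0.93939193  0.58899056 -5.27000045] 42.66416748638246
```

View pics/w3.png

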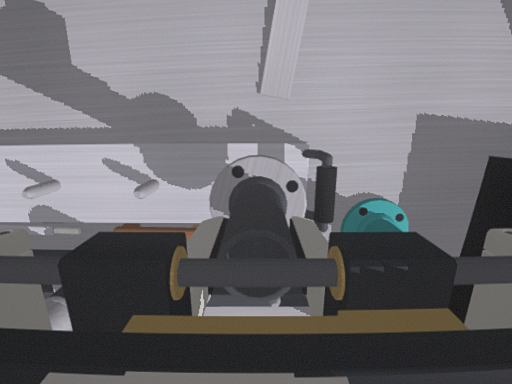

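View pics/t3.png

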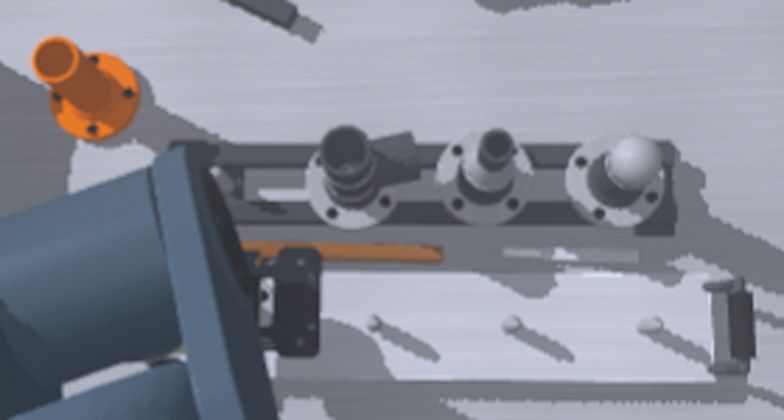

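```bash
python3 -m handwheel '[[1,0,0,2,0],[1,0,0,4,0],[1,0,0,5,0],[1,0,0,5.5,0],[1,0,0,5.5,0],[1,0,0,5.5,0]]'
python3 -m handwheel '[[1,0,0,0.2,0],[1,0,0,0.4,0],[1,0,0,0.5,0],[1,0,0,0.5,0],[1,0,0,0.5,0]]'
```

```text
t: 5.95
eef_pos: [480.0, 209.1, 131.3]
eef_rot: [0.05, 3.14, 0.0]
wrist_force: [0.3, 0.7, -5.7]
gripper_width: 42.7
t: 6.45
eef_pos: [479.5, 209.0, 125.7]
eef_rot: [0.05, 3.141, 0.0]
wrist_force: [-0.3, -0.2, -5.7]
gripper_width: 42.2
```

```bash
python3 -m handwheel '[[1,0,0,0.1,0],[1,0,0,0.15,0],[1,0,0,0.15,0]]'
python3 -m handwheel '[[1,0,0,0.1,0],[1,0,0,0.1,0],[1,0,0,0.1,0]]'
```

```text
t: 6.75
eef_pos: [479.4, 208.9, 124.0]
eef_rot: [-0.05, -3.141, 0.0]
wrist_force: [-1.3, 0.0, -5.7]
gripper_width: 42.2
t: 7.05
eef_pos: [479.5, 209.0, 123.1]
eef_rot: [-0.05, -3.141, -0.0]
wrist_force: [0.7, 0.1, -5.3]
gripper_width: 42.4
```

```bash
python3 -m handwheel '[[1,0,0,0.1,0],[1,0,0,0.1,0],[1,0,0,0.1,0]]'
python3 -m handwheel '[[1,0,0,0.1,0],[1,0,0,0.1,0],[1,0,0,0.1,0]]'
```

```text
t: 7.35
eef_pos: [479.7, 209.1, 122.6]
eef_rot: [0.05, 3.141, 0.0]
wrist_force: [-1.0, 1.0, 3.2]
gripper_width: 42.7
t: 7.65
eef_pos: [479.8, 209.2, 122.5]
eef_rot: [0.049, 3.14, 0.001]
wrist_force: [-6.1, 0.3, 15.4]
gripper_width: 42.8
```

```bash
python3 -m handwheel '[[0.1,0,0,-0.1,0],[0,0,0,-0.1,0],[-0.5,0,0,-0.1,0],[-1,0,0,-0.1,0],[-1,0,0,-0.1,0],[-1,0,0,-0.1,0],[-1,0,0,-0.1,0]]'
python3 -m handwheel '[[-1,0,0,-3,0],[-1,0,0,-6,0],[-1,0,0,-9,0],[-1,0,0,-11.5,0],[-1,0,0,-11.5,0],[-1,0,0,-11.5,0]]'
python3 - <<'E'
from plant import ctrl; from h import *
s=ctrl.observe(); im=ctrl.get_image('wrist'); cv2.imwrite('pics/w4.png',im[:,:,::-1])
plan(s,(606.5,104,144),(0.031,1));W=wcam(ctrl.calibration('wrist'),s); print(proj(W,[(480,209,150),(480,209,42),(606.5,104,165)]))
E
```

```text
t: 8.35
eef_pos: [479.5, 209.0, 122.1]
eef_rot: [0.05, 3.141, 0.0]
wrist_force: [-0.3, 0.3, 0.8]
gripper_width: 81.9
t: 8.95
eef_pos: [479.4, 208.9, 236.9]
eef_rot: [0.05, 3.141, 0.0]
wrist_force: [0.1, 0.3, -0.2]
gripper_width: 93.2
shift cm [-13.03 -10.09   9.3 ] twist deg -0.03 tcp [479.4 208.9 236.9] zaxis [ 0.  0. -1.]
[[258.04591304 200.81198209]
 [257.72905613 177.75120641]
 [157.16698503 329.19736972]]
```

View pics/w4.png

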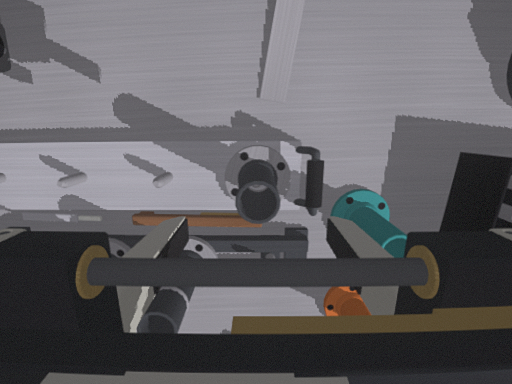

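```bash
python3 -m handwheel '[[-1,-3,-2.5,0,0],[-1,-6,-5,0,0],[-1,-10,-7.5,0,0],[-1,-13,-10,0,0],[-1,-13,-10.1,0,0],[-1,-13,-10.1,0,0],[-1,-13,-10.1,0,0]]'
python3 - <<'E'
from plant import ctrl; from h import *
s=ctrl.observe(); im=ctrl.get_image('wrist'); cv2.imwrite('pics/w5.png',im[:,:,::-1])
plan(s,(606.5,104,149),(0.031,1));W=wcam(ctrl.calibration('wrist'),s); print(proj(W,[(606.5,104,165),(606.5,104,42)]))
E
```

```text
t: 9.7
eef_pos: [605.3, 104.5, 236.2]
eef_rot: [-0.049, -3.139, 0.0]
wrist_force: [-0.9, -0.4, -0.5]
gripper_width: 92.8
shift cm [-0.14 -0.05  8.72] twist deg -0.0 tcp [605.3 104.5 236.2] zaxis [-0.002 -0.    -1.   ]
[[257.43540442 206.75821296]
 [257.29970123 178.61403581]]
```

View pics/w5.png

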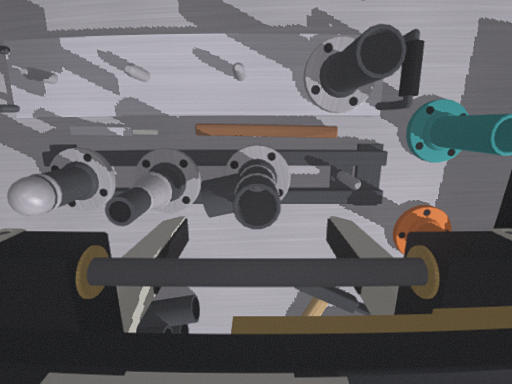

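```bash
python3 -m handwheel '[[-1,-0.1,0,3,0],[-1,-0.1,0,6,0],[-1,-0.1,0,8.7,0],[-1,-0.1,0,8.7,0],[-0.2,-0.1,0,8.7,0],[0.3,-0.1,0,8.7,0],[1,-0.1,0,8.7,0],[1,-0.1,0,8.7,0],[1,-0.1,0,8.7,0],[1,-0.1,0,8.7,0],[1,-0.1,0,8.7,0]]' 40
python3 -m handwheel '[[1,0,0,0,0],[1,0,0,0,0]]'
python3 -m handwheel '[[1,0,0,-0.5,0],[1,0,0,-1,0],[1,0,0,-3,0],[1,0,0,-6,0],[1,0,0,-6.3,0],[1,0,0,-6.3,0],[1,0,0,-6.3,0]]'
python3 - <<'E'
from plant import ctrl; from h import *
s=ctrl.observe(); plan(s,(476,89,148),(0.031,1)); print(s['wrist_force'],s['ft_torque'])
E
```

```text
t: 10.85
eef_pos: [607.3, 103.9, 150.2]
eef_rot: [0.05, 3.141, -0.0]
wrist_force: [0.3, -0.6, 0.8]
gripper_width: 42.1
t: 11.05
eef_pos: [607.3, 103.9, 150.2]
eef_rot: [0.049, 3.141, -0.0]
wrist_force: [-1.0, -0.8, 2.4]
gripper_width: 41.9
t: 11.75
eef_pos: [606.5, 103.8, 211.4]
eef_rot: [-0.05, -3.139, 0.0]
wrist_force: [-0.2, 0.2, -7.9]
gripper_width: 42.5
shift cm [12.98 -1.89  6.38] twist deg -0.04 tcp [606.5 103.8 211.4] zaxis [-0.003 -0.    -1.   ]
[-0.20490723  0.24333532 -7.86442142] [ 0.05077239 -0.00506244 -0.0324584 ]
```

```bash
python3 -m handwheel '[[1,2,-0.3,0,0],[1,5,-0.8,0,0],[1,8,-1.2,0,0],[1,11,-1.6,0,0],[1,13,-1.9,0,0],[1,13,-1.9,0,0],[1,13,-1.9,0,0]]'
python3 -m handwheel '[[1,0,0,2,0],[1,0,0,4,0],[1,0,0,5,0],[1,0,0,5.5,0],[1,0,0,5.5,0],[1,0,0,5.5,0]]'
```

```text
t: 12.45
eef_pos: [476.5, 89.0, 212.5]
eef_rot: [-0.05, -3.141, 0.0]
wrist_force: [0.7, 0.5, -7.2]
gripper_width: 42.2
t: 13.05
eef_pos: [477.3, 89.0, 158.7]
eef_rot: [0.049, 3.14, 0.0]
wrist_force: [-0.2, -0.3, -8.1]
gripper_width: 41.9
```

Contact is expected near 150.

```bash
python3 -m handwheel '[[1,0.05,0,0.3,0],[1,0.05,0,0.6,0],[1,0.05,0,0.6,0],[1,0.05,0,0.6,0]]'
python3 -m handwheel '[[1,0,0,0.1,0],[1,0,0,0.1,0],[1,0,0,0.1,0]]'
python3 -m handwheel '[[1,0,0,0.1,0],[1,0,0,0.1,0],[1,0,0,0.1,0]]'
```

```text
t: 13.45
eef_pos: [476.2, 89.0, 152.2]
eef_rot: [-0.049, -3.141, 0.0]
wrist_force: [0.2, 0.4, -7.6]
gripper_width: 42.4
t: 13.75
eef_pos: [476.2, 89.0, 151.2]
eef_rot: [0.049, 3.141, 0.0]
wrist_force: [-0.0, -0.6, -7.5]
gripper_width: 42.3
t: 14.05
eef_pos: [476.4, 89.1, 150.3]
eef_rot: [0.05, 3.141, 0.0]
wrist_force: [-0.6, 0.8, -4.0]
gripper_width: 42.6
```

```bash
python3 -m handwheel '[[1,0,0,0.1,0],[1,0,0,0.1,0],[1,0,0,0.1,0]]'
```

```text
t: 14.35
eef_pos: [476.5, 89.1, 150.2]
eef_rot: [0.049, 3.14, 0.0]
wrist_force: [-4.6, 0.3, 8.9]
gripper_width: 42.3
```

```bash
python3 -m handwheel '[[0.1,0,0,0,0],[0,0,0,0,0],[-0.5,0,0,0,0],[-1,0,0,0,0],[-1,0,0,0,0],[-1,0,0,0,0],[-1,0,0,0,0]]'
python3 -m handwheel '[[-1,0,0,-3,0],[-1,0,0,-6,0],[-1,0,0,-8.5,0],[-1,0,0,-8.5,0],[-1,0,0,-8.5,0]]'
python3 - <<'E'
from plant import ctrl; from h import *
s=ctrl.observe(); plan(s,(606,-14.5,236),(0.031,1))
E
```

```text
t: 15.05
eef_pos: [476.2, 89.0, 149.1]
eef_rot: [-0.05, -3.141, 0.0]
wrist_force: [-0.0, 0.9, 0.4]
gripper_width: 81.9
t: 15.55
eef_pos: [476.1, 89.0, 233.9]
eef_rot: [0.05, 3.141, 0.0]
wrist_force: [0.6, 0.2, -0.2]
gripper_width: 93.2
shift cm [-13.31  -9.94  -0.2 ] twist deg -0.03 tcp [476.1  89.  233.9] zaxis [ 0.  0. -1.]
```

```bash
python3 -m handwheel '[[-1,-3,-2.5,0,0],[-1,-6,-5,0,0],[-1,-10,-7.5,0,0],[-1,-13.3,-9.9,0,0],[-1,-13.3,-9.9,0,0],[-1,-13.3,-9.9,0,0],[-1,-13.3,-9.9,0,0]]'
python3 - <<'E'
from plant import ctrl; from h import *
s=ctrl.observe(); im=ctrl.get_image('wrist'); cv2.imwrite('pics/w6.png',im[:,:,::-1])
plan(s,(606,-14.5,145),(0.031,1));W=wcam(ctrl.calibration('wrist'),s); print(proj(W,[(606,-14.5,165),(606,-14.5,42)]))
E
```

```text
t: 16.25
eef_pos: [605.0, -13.5, 233.2]
eef_rot: [-0.049, -3.139, -0.001]
wrist_force: [-0.1, 0.4, 0.1]
gripper_width: 92.9
shift cm [-0.12 -0.1   8.82] twist deg -0.01 tcp [605.  -13.5 233.2] zaxis [-0.002  0.    -1.   ]
[[256.83276312 207.59489794]
 [256.86945739 178.92812385]]
```

View pics/w6.png

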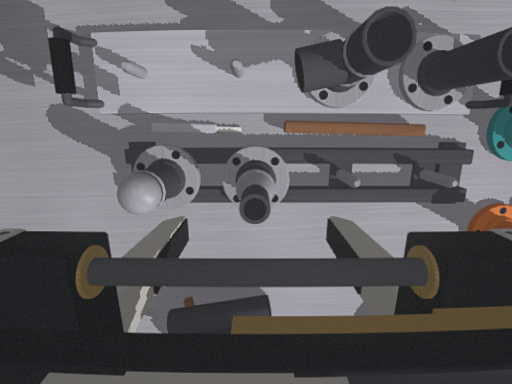

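```bash
python3 -m handwheel '[[-1,-0.1,-0.1,3,0],[-1,-0.1,-0.1,6,0],[-1,-0.1,-0.1,8.4,0],[-1,-0.1,-0.1,8.4,0],[-0.2,-0.1,-0.1,8.4,0],[0.4,-0.1,-0.1,8.4,0],[1,-0.1,-0.1,8.4,0],[1,-0.1,-0.1,8.4,0],[1,-0.1,-0.1,8.4,0],[1,-0.1,-0.1,8.4,0],[1,-0.1,-0.1,8.4,0]]' 40
python3 -m handwheel '[[1,0,0,0,0],[1,0,0,0,0],[1,0,0,0,0]]'
python3 -m handwheel '[[1,0,0,-0.5,0],[1,0,0,-1,0],[1,0,0,-3,0],[1,0,0,-6,0],[1,0,0,-6.3,0],[1,0,0,-6.3,0],[1,0,0,-6.3,0]]'
python3 - <<'E'
from plant import ctrl; from h import *
s=ctrl.observe(); plan(s,(472,-31,148),(0.031,1)); print(s['wrist_force'],s['ft_torque'])
E
```

```text
t: 17.4
eef_pos: [607.0, -15.2, 150.2]
eef_rot: [0.05, 3.141, -0.0]
wrist_force: [0.5, 0.5, 0.9]
gripper_width: 41.6
t: 17.7
eef_pos: [607.0, -15.3, 150.1]
eef_rot: [-0.049, -3.141, 0.0]
wrist_force: [-0.5, -1.0, -1.0]
gripper_width: 26.2
t: 18.4
eef_pos: [606.3, -15.1, 211.6]
eef_rot: [-0.05, -3.139, -0.0]
wrist_force: [-0.6, 0.7, -6.5]
gripper_width: 26.6
shift cm [13.36 -2.02  6.39] twist deg -0.03 tcp [606.3 -15.1 211.6] zaxis [-0.002  0.    -1.   ]
[-0.62645244  0.68067541 -6.46944609] [-0.00918407  0.00468351 -0.07743915]
```

```bash
python3 -m handwheel '[[1,0.3,-1,0,0],[1,1.5,-2,0,0],[1,4,-2,0,0],[1,7,-2,0,0],[1,10,-2,0,0],[1,13.4,-2,0,0],[1,13.4,-2,0,0],[1,13.4,-2,0,0],[1,13.4,-2,0,0]]'
python3 - <<'E'
from plant import ctrl; from h import *
s=ctrl.observe(); im=ctrl.get_image('wrist'); cv2.imwrite('pics/w7.png',im[:,:,::-1])
plan(s,(472,-31,150),(0.031,1))
E
```

```text
t: 19.3
eef_pos: [472.9, -31.3, 213.0]
eef_rot: [0.05, 3.141, -0.0]
wrist_force: [0.8, 0.3, -5.8]
gripper_width: 26.3
shift cm [0.1  0.03 6.3 ] twist deg -0.04 tcp [472.9 -31.3 213. ] zaxis [ 0. -0. -1.]
```

View pics/w7.png

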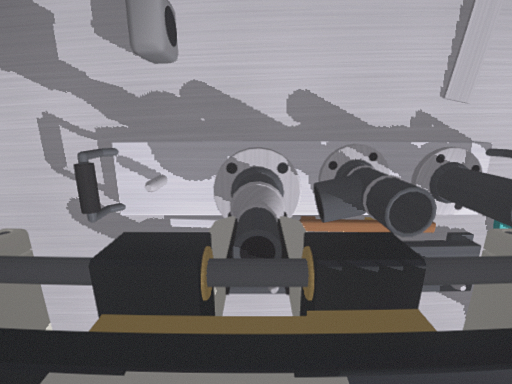

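```bash
python3 -m handwheel '[[1,0.1,0,2,0],[1,0.1,0,4,0],[1,0.1,0,5.5,0],[1,0.1,0,6,0],[1,0.1,0,6.1,0],[1,0.1,0,6.1,0],[1,0.1,0,6.1,0]]'
python3 -m handwheel '[[1,0,0,0.1,0],[1,0,0,0.1,0],[1,0,0,0.1,0]]'
python3 -m handwheel '[[1,0,0,0.1,0],[1,0,0,0.1,0],[1,0,0,0.1,0]]'
```

```text
t: 20.05
eef_pos: [471.9, -31.0, 152.8]
eef_rot: [0.049, 3.14, -0.0]
wrist_force: [0.5, -0.1, -5.3]
gripper_width: 26.4
t: 20.35
eef_pos: [471.5, -30.9, 151.3]
eef_rot: [0.049, 3.141, -0.0]
wrist_force: [-0.5, -0.3, -6.2]
gripper_width: 26.2
t: 20.65
eef_pos: [471.6, -30.9, 150.5]
eef_rot: [0.049, 3.141, -0.0]
wrist_force: [-3.1, -0.3, 3.4]
gripper_width: 26.6
```

```bash
python3 -m handwheel '[[1,0,0,0.1,0],[1,0,0,0.1,0],[1,0,0,0.1,0]]'
python3 -m handwheel '[[0.4,0,0,0,0],[0.2,0,0,0,0],[-0.2,0,0,0,0],[-0.6,0,0,0,0],[-1,0,0,0,0],[-1,0,0,0,0],[-1,0,0,0,0]]'
python3 -m handwheel '[[-1,0,0,-3,0],[-1,0,0,-6,0],[-1,0,0,-8.5,0],[-1,0,0,-8.5,0],[-1,0,0,-8.5,0]]'
python3 - <<'E'
from plant import ctrl; from h import *
s=ctrl.observe(); plan(s,(601,-132,236),(0.031,1))
E
```

```text
t: 20.95
eef_pos: [471.7, -31.0, 150.5]
eef_rot: [0.049, 3.14, -0.0]
wrist_force: [-8.5, 0.0, 18.5]
gripper_width: 26.6
t: 21.65
eef_pos: [471.4, -30.9, 149.1]
eef_rot: [-0.049, -3.141, 0.0]
wrist_force: [0.8, -0.3, 0.2]
gripper_width: 71.1
t: 22.15
eef_pos: [471.4, -30.9, 233.9]
eef_rot: [0.049, 3.141, -0.0]
wrist_force: [0.2, -0.0, -1.4]
gripper_width: 92.9
shift cm [-13.28  -9.7   -0.2 ] twist deg -0.03 tcp [471.4 -30.9 233.9] zaxis [ 0. -0. -1.]
```

```bash
python3 -m handwheel '[[-1,-3,-2.5,0,0],[-1,-6,-5,0,0],[-1,-10,-7.5,0,0],[-1,-13.3,-9.7,0,0],[-1,-13.3,-9.7,0,0],[-1,-13.3,-9.7,0,0],[-1,-13.3,-9.7,0,0]]'
python3 - <<'E'
from plant import ctrl; from h import *
s=ctrl.observe(); im=ctrl.get_image('wrist'); cv2.imwrite('pics/w8.png',im[:,:,::-1])
plan(s,(601,-132,110),(0.031,1));W=wcam(ctrl.calibration('wrist'),s); print(proj(W,[(601,-132,119),(601,-132,42)]))
E
```

```text
t: 22.85
eef_pos: [600.4, -131.4, 233.2]
eef_rot: [-0.049, -3.139, -0.001]
wrist_force: [-0.4, 0.3, -0.0]
gripper_width: 92.9
shift cm [-0.09 -0.07 12.32] twist deg -0.02 tcp [ 600.4 -131.4  233.2] zaxis [-0.002  0.001 -1.   ]
[[257.21774088 193.60057211]
 [257.14042774 178.67419886]]
```

View pics/w8.png

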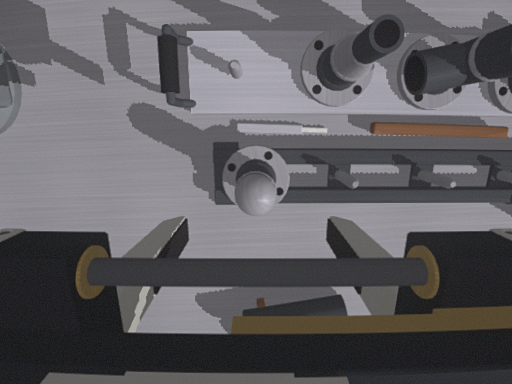

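```bash
python3 -m handwheel '[[-1,-0.1,0,3,0],[-1,-0.1,0,6,0],[-1,-0.1,0,9,0],[-1,-0.1,0,12.2,0],[-1,-0.1,0,12.2,0],[-0.2,-0.1,0,12.2,0],[0.3,-0.1,0,12.2,0],[1,-0.1,0,12.2,0],[1,-0.1,0,12.2,0],[1,-0.1,0,12.2,0],[1,-0.1,0,12.2,0],[1,-0.1,0,12.2,0]]' 40
python3 -m handwheel '[[1,0,0,0,0],[1,0,0,0,0]]'
python3 -m handwheel '[[1,0,0,-0.5,0],[1,0,0,-1,0],[1,0,0,-3,0],[1,0,0,-6,0],[1,0,0,-6.3,0],[1,0,0,-6.3,0],[1,0,0,-6.3,0]]'
python3 - <<'E'
from plant import ctrl; from h import *
s=ctrl.observe(); plan(s,(468.5,-151,112),(0.031,1)); print(s['wrist_force'],s['ft_torque'])
E
```

```text
t: 24.1
eef_pos: [602.4, -132.5, 112.4]
eef_rot: [0.049, 3.141, -0.001]
wrist_force: [-0.3, -0.9, -3.4]
gripper_width: 42.1
t: 24.3
eef_pos: [602.5, -132.5, 112.4]
eef_rot: [0.049, 3.141, -0.001]
wrist_force: [0.5, -3.8, 2.0]
gripper_width: 42.6
t: 25.0
eef_pos: [601.5, -131.8, 173.5]
eef_rot: [-0.049, -3.139, -0.001]
wrist_force: [-0.7, 0.2, -7.1]
gripper_width: 42.4
shift cm [13.22 -2.35  6.18] twist deg -0.03 tcp [ 601.5 -131.8  173.5] zaxis [-0.002  0.001 -1.   ]
[-0.66652141  0.17888845 -7.09607577] [ 0.0134547  -0.03233938  0.0234887 ]
```

```bash
python3 -m handwheel '[[1,2,-0.4,0,0],[1,5,-1,0,0],[1,8,-1.5,0,0],[1,11,-2,0,0],[1,13.2,-2.35,0,0],[1,13.2,-2.35,0,0],[1,13.2,-2.35,0,0],[1,13.2,-2.35,0,0]]'
python3 - <<'E'
from plant import ctrl; from h import *
s=ctrl.observe(); im=ctrl.get_image('wrist'); cv2.imwrite('pics/w9.png',im[:,:,::-1])
plan(s,(468.5,-151,112.4),(0.031,1))
E
```

```text
t: 25.8
eef_pos: [470.1, -151.3, 174.7]
eef_rot: [-0.049, -3.141, -0.0]
wrist_force: [-0.1, -0.2, -6.5]
gripper_width: 42.1
shift cm [0.16 0.03 6.23] twist deg -0.02 tcp [ 470.1 -151.3  174.7] zaxis [-0.  0. -1.]
```

View pics/w9.png

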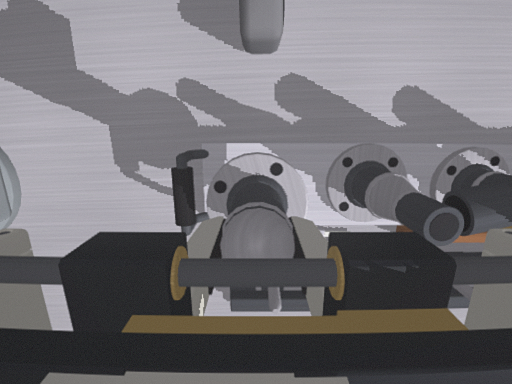

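```bash
python3 -m handwheel '[[1,0.1,0,2,0],[1,0.1,0,4,0],[1,0.1,0,5.5,0],[1,0.1,0,5.9,0],[1,0.1,0,6,0],[1,0.1,0,6,0],[1,0.1,0,6,0]]'
python3 -m handwheel '[[1,0,0,0.1,0],[1,0,0,0.1,0],[1,0,0,0.1,0]]'
python3 -m handwheel '[[1,0,0,0.1,0],[1,0,0,0.1,0],[1,0,0,0.1,0]]'
```

```text
t: 26.55
eef_pos: [469.1, -151.5, 115.8]
eef_rot: [0.049, 3.14, -0.001]
wrist_force: [0.3, -1.0, -6.2]
gripper_width: 42.0
t: 26.85
eef_pos: [468.7, -151.4, 114.3]
eef_rot: [0.05, 3.141, -0.0]
wrist_force: [0.3, -0.2, -6.1]
gripper_width: 42.1
t: 27.15
eef_pos: [468.6, -151.4, 113.1]
eef_rot: [-0.05, -3.141, -0.0]
wrist_force: [0.3, -0.1, -6.8]
gripper_width: 42.4
```

```bash
python3 -m handwheel '[[1,0,0,0.1,0],[1,0,0,0.1,0],[1,0,0,0.1,0]]'
python3 -m handwheel '[[1,0,0,0.1,0],[1,0,0,0.1,0],[1,0,0,0.1,0]]'
```

```text
t: 27.45
eef_pos: [468.7, -151.5, 112.3]
eef_rot: [0.05, 3.141, -0.0]
wrist_force: [-0.8, 0.2, -1.7]
gripper_width: 42.5
t: 27.75
eef_pos: [468.7, -151.7, 112.2]
eef_rot: [0.05, 3.141, -0.001]
wrist_force: [-6.3, -0.8, 12.1]
gripper_width: 42.2
```

Contact; release, rise, and back away for a check.

```bash
python3 -m handwheel '[[0.1,0,0,0,0],[0,0,0,0,0],[-0.5,0,0,0,0],[-1,0,0,0,0],[-1,0,0,0,0],[-1,0,0,0,0],[-1,0,0,0,0],[-1,0,0,0,0]]'
python3 -m handwheel '[[-1,0,0,-3,0],[-1,0,0,-6,0],[-1,0,0,-9,0],[-1,0,0,-13,0],[-1,0,0,-16,0],[-1,0,0,-19,0],[-1,0,4,-22,0],[-1,0,8,-22,0],[-1,0,12,-22,0],[-1,0,15,-22,0],[-1,0,15,-22,0],[-1,0,15,-22,0]]'
python3 - <<'E'
from plant import ctrl; from h import *
s=ctrl.observe(); im=ctrl.get_image('wrist'); cv2.imwrite('pics/w10.png',cv2.resize(im[:,:,::-1],None,fx=1.5,fy=1.5))
im=ctrl.get_image('scene')[130:290,140:400]; cv2.imwrite('pics/s10.png',cv2.resize(im[:,:,::-1],None,fx=3,fy=3,interpolation=cv2.INTER_CUBIC))
W=wcam(ctrl.calibration('wrist'),s); 
for p,h in [((479.5,209),120),((476,89),135),((471.5,-31),135),((468.5,-151.5),85)]: print(1.5*proj(W,[(*p,42),(*p,30+h)]))
E
```

```text
t: 28.55
eef_pos: [468.6, -151.4, 111.1]
eef_rot: [-0.049, -3.141, 0.0]
wrist_force: [0.3, -0.2, 0.2]
gripper_width: 89.4
t: 29.75
eef_pos: [473.3, -1.2, 331.1]
eef_rot: [-0.047, -3.141, 0.0]
wrist_force: [0.4, 0.5, 0.6]
gripper_width: 93.0
[[574.98678775 249.76185811]
 [632.51572204 269.45900398]]
[[467.9208126  249.53638079]
 [498.37575538 273.06172141]]
[[359.35168095 248.6405523 ]
 [349.57239092 271.88599773]]
[[250.85574584 249.33426166]
 [225.3047544  261.40680016]]
```

View pics/w10.png

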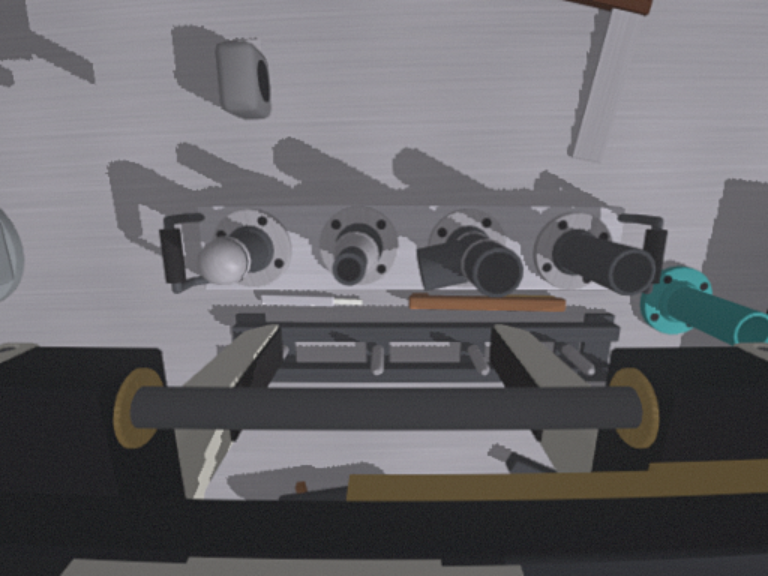

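View pics/s10.png

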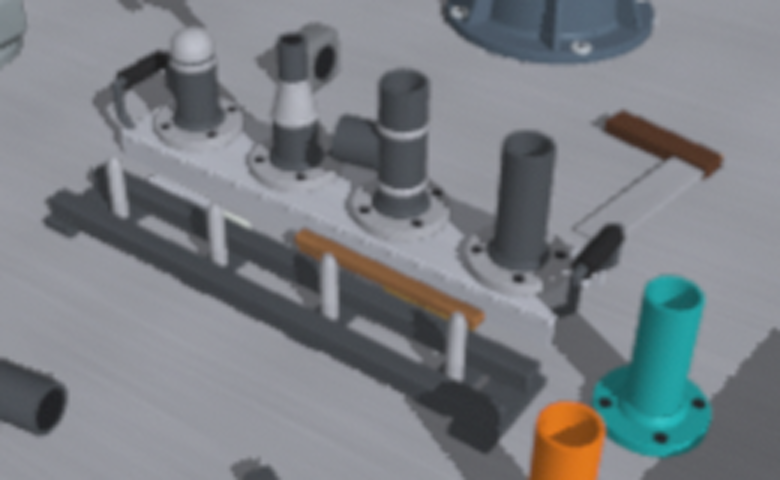

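All four stand upright in order; the tops seen at (632,270), (497,272) and (349,267) lie within about 5 px of where upright, seated spools should project.

```bash
python3 -c "
from plant import ctrl
print(ctrl.hand_in())"
```

```text
the job is handed in; nothing more can be done
None
```

I moved all four spools straight across to the opposite carry-rack pins and handed the job in at about 30 s. From the left they stand as before: straight, tee, reducer, cap. I gripped each by its upper pipe, lifted it clear of the pin, and lowered it until the wrist force showed contact with the deck. I then let go and backed off.

- **Seating:** Each contact came at 0 to 0.6 mm from the height at which that spool was gripped on the cooling rack. That puts the flanges fully down, since both decks are 30 mm high.
- **Forces:** The highest wrist force I read was about 20 N, against the 120 N limit.
- **Final pictures:** The wrist and scene views show all four upright over the pins, the cooling rack empty, and the orange and turquoise spools where they were. The tops of the straight and tee lie within about 2 px of where upright, seated spools should appear, and the reducer within about 5 px.
- **Cap:** I checked the capped spool by eye only. Its dome sits near its predicted point.
- **Disagreements:** The scene camera placed the racks up to about 12 mm off from the top and wrist cameras. I went by the top and wrist views, which agreed to about 3 mm. The spools on the cooling rack measured about 117 mm apart rather than 120, within the loose fit of the bore on the pin.

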